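# Pack the microscope set into its tray

## Task

Pack away the microscope set: put the drilled brass sample plate, the square chip holder, the eyepiece and the objective lens each into the nest made for it in the white tray, the two plates face up, flat, in the middle and squarely between their end stops, the eyepiece and the lens standing upright in the small and the large round cup. Set each one down gently, without dropping it, and leave the plain brass blank and the flat dust cap lying where they are.

Things in the scene. Friction and masses are not known exactly. Their poses are not given: they have to be found in the camera images.
- sample_plate: The drilled sample plate: a flat brass plate 80 x 36 x 10 mm, the longest loose brass piece, with two fields of small dark holes and four small dark screw heads standing 2 mm proud at its corners (20 mm or more off its middle). About 240 g. Lies face up. Origin: centre of its underside; x along its length, z up.
- chip_holder: The chip holder: a square brass plate 40 x 40 x 10 mm with a raised white frame and black chip in the middle (up to 13 mm high) and four small screw heads. About 135 g. Lies face up. Origin: centre of its underside; x and y along its sides, z up.
- eyepiece: The microscope eyepiece, standing upright: a bare-metal tube 32 mm in diameter and 22 mm high, and on it a black head 40 mm in diameter up to a height of 50 mm with a small glass lens on top. About 90 g. Origin: centre of its underside, z up.
- objective: The objective lens, standing upright: a black barrel 56 mm in diameter and 38 mm high, with a bright metal ring and a glass lens on top. About 180 g. Origin: centre of its underside, z up.
- blank: Look-alike, not part of the set: a plain brass blank 62 x 36 x 10 mm without holes or screws. Loose, about 190 g. Origin: centre of its underside; x along its length, z up.
- dust_cap: Look-alike, not part of the set: a plain flat black dust cap 56 mm in diameter and only 14 mm high, no glass. Loose, about 30 g. Origin: centre of its underside, z up.
- plate_nest: Nest of the sample plate: a grey pad 108 x 56 mm with a stop (6 mm thick, 6 mm high above the pad) across each end, 96 mm apart inside; the long sides are open, for the fingers. Origin: centre of its underside, z up; the thing rests 6 mm above it, 12 mm above the table. Fixed. x runs from stop to stop.
- holder_nest: Nest of the chip holder: a grey pad 68 x 56 mm with a stop (6 mm thick, 6 mm high above the pad) across each end of its length, 56 mm apart inside; the other sides are open, for the fingers. Origin: centre of its underside, z up; the thing rests 6 mm above it, 12 mm above the table. Fixed. x runs from stop to stop.
- eyepiece_nest: Nest of the eyepiece: the smaller grey round cup, 52 mm wide inside, 62 mm outside, 18 mm high. Origin: centre of its underside, z up; the thing rests 6 mm above it, 12 mm above the table. Fixed. All four nests stand on one white tray (290 x 270 mm, rim 12 mm high) two by two, centres 130 mm apart along the nests' x and 120 mm along y, in any order.
- objective_nest: Nest of the objective lens: the larger grey round cup, 76 mm wide inside, 86 mm outside, 18 mm high. Origin: centre of its underside, z up; the thing rests 6 mm above it, 12 mm above the table. Fixed. All four nests stand on one white tray (290 x 270 mm, rim 12 mm high) two by two, centres 130 mm apart along the nests' x and 120 mm along y, in any order.
Not all that is in view belongs to the job. Leave any red look-alike of the eyepiece alone.

How it is judged:
By the outcome, as a careful person would: the job done as asked, in the order asked, and still so for the second after the job is handed in, with the robot touching nothing.
It also fails if it takes over 96 s, if anything falls off the work surface, if the arm or the gripper's body presses on something with over 40 N, if the wrist force passes 120 N, or if a joint passes its speed limit or range.

## Robot

A 6-joint arm with a two-finger parallel gripper is mounted at the origin on the work surface. World frame = base frame: x ahead of the robot, y to its left, z up, the work surface at z = 0. Lengths are in m, angles in degrees, forces in N, time in s.
With the tool pointing down it reaches from about 0.35 to 0.925 m from the base axis. Payload 6.4 kg.
Tool frame: the origin (TCP) lies on the centre line of the jaws, within the pads' length; the fingertips stand 19 mm ahead of it and the grasp point (between the pads) is the TCP; z points along the fingers, y is the line along which they close (so a half turn about z gives the same grasp; the last joint's range is limited). The gripper opens to 85 mm and grips with 20 to 120 N. Pads are 22 mm wide; open, the fingers measure 114 mm over their backs; the gripper's body (76 mm by 85 mm) begins 54 mm behind the grasp point. The pads swing forward as they close: fully open they stand 13 mm farther back than shut.
Start: joints at [-80.85, 14.043, 89.255, -0, 76.702, -9.975], TCP at [0.213, -0.614, 0.25] pointing down, gripper open.
Joint ranges: [-179.41, 179.41], [-58.25, 129.5], [7.25, 145.43], [-54.29, 234.29], [11.92, 165.04], [-157.13, 157.13]. Speed limits (degrees/s): [147.25, 147.25, 180, 180, 180, 180].

## Interface

Orientations are given as [roll, pitch, yaw] about the fixed x, y, z axes, in that order (R = Rz(yaw) Ry(pitch) Rx(roll)).
In Python, from rig import robot, get_image, get_calibration, finder gives the robot as it stands.
- The arm moves only by the tool step_arm, never from a script. Its argument "targets" is a list of rows, each a list of 7 numbers: the shift along the tool's x, y, z in a scale on which 1.0 is 60 cm, then the turn, a rotation vector about the tool's x, y, z in normalised numbers (1 is 180 degrees), then the opening, from 0 (shut) to 1 (fully open). A call has exactly 8 rows; each row is the pose to reach, as a shift and turn from the pose commanded when the call began, along the tool's axes at that moment; what a row does not reach only later rows make up. A row lasts 1/8 s, in which the tool goes at most 62.5 mm and 10.7 degrees, less where a joint would pass 70% of its speed; a pose out of reach is approached as far as the arm can. Shift and turn numbers lie between -1 and 1, and a call with a number outside is refused. A call with a gripper value outside its range is refused whole. The fingers move at their own pace and stop on an object; the grip force is fixed at half the most. Time passes only in rows, so rows that repeat a pose let the fingers close, or fill a call up. It gives the time, the measured TCP pose, the force, the opening and the grip force at its end, in the units of the state.
- robot.get_obs(): the state, without advancing time (a new reading comes with each control period).
- get_image(name): name is "side" or "top"; returns (picture, depth): 400x640x3 uint8, red, green, blue; 400x640 float32, m along the optical axis (not along the pixel's ray), 0 where there is no reading.
- get_calibration(name): a dict with "fx", "fy", "cx", "cy" (pixels), "k1" (the pictures are not rectified: a ray, as slopes to the right and down, at radius r is drawn at 1 + k1 r^2 times it, then the intrinsics apply), "rvec" (rotation vector, rad) and "tvec" (3), from world to camera coordinates, as OpenCV has them. Camera axes: x right, y down, z forward; pixel columns grow to the right and rows downward; lengths in m; the calibration is good to about 2 mm. A picture is of the moment at which its call begins. get_calibration takes no time and is no camera call.
- robot.hand_in(): hands the job in; it is judged then, once.
Trained networks look in the newest picture that a camera, given by its name, has taken for a name from the list of things; names that differ only in an ending like _2 or _b are one class to them, and where a whole thing is asked for, a point or a joint stands for the part that bears it (a point fixed in the world has none). Each returns a list of dicts, best first, with "confidence" (0 to 1); they miss things now and then, are a little off and sometimes report something else, mostly with a low value. They report only what shows in the picture. A call takes as long as a camera call. They do not tell look-alikes from the thing itself.
- finder.find_in(camera, query): "at" ([x, y, z] in m, in world coordinates, good to about 4 mm: the middle of the surface that is visible of it).
- finder.pinpoint(camera, query): "at" ([x, y, z] in m, in world coordinates, good to about 4 mm: a listed point, or the origin of a listed thing).
The state is a dict: "clock": time; "qpos": joint angles; "dq": joint speeds; "effort": joint torques, N m; "tool_pos": TCP position; "tcp_rot": TCP orientation; "contact_force": force on the tool from outside, world axes, zero at the start; "ft_torque": the same for the moment, N m; "finger_gap": opening from 0.0 (shut) to 1.0 (fully open); "finger_force": force on a finger pad.
Only numpy, scipy, OpenCV 4.12 (cv2) and the standard library are available. Lean on these libraries where they do the work, as an engineer would, in place of code of your own. Each camera call takes 0.05 s, during which the arm holds its last target. There are 200 camera calls.

## Working session

There is one attempt and no reset: what is moved stays moved. The work goes in short steps, Python scripts to look and compute and a tool call to move; the robot and the scene stay as the last step left them, time stands still between calls to the robot, and variables do not carry over. Pictures are saved under pics/ and viewed, at most 14 in all, crops included, and the job is handed in when it is done.

Besides the shell and the picture viewer there is one more tool, called after "Request:" in YAML: its name, and indented under it one key for each argument. step_arm: Moves the arm, as the interface text tells. Its arguments: {"type":"object","properties":{"targets":{"type":"array","items":{"type":"array","items":{"type":"number"}}}},"required":["targets"]}

```bash
mkdir -p pics; ls; cat > h.py <<'E'
import numpy as np, cv2
from rig import robot, get_image, get_calibration, finder
def cal(n):
    c=get_calibration(n); R=cv2.Rodrigues(np.array(c["rvec"],float))[0]; return c,R,np.array(c["tvec"],float).ravel()
def cloud(n,dep):
    c,R,t=cal(n); v,u=np.mgrid[0:400,0:640]
    K=np.array([[c["fx"],0,c["cx"]],[0,c["fy"],c["cy"]],[0,0,1.]])
    s=cv2.undistortPoints(np.stack([u,v],-1).reshape(-1,1,2).astype(float),K,np.array([c["k1"],0,0,0.])).reshape(400,640,2)
    P=np.dstack([s*dep[...,None],dep])
    W=(P-t)@R; W[dep<=0]=np.nan
    return W
def shot(n,f=None):
    im,d=get_image(n)
    if f: cv2.imwrite(f,im[...,::-1])
    return im,cloud(n,d)
E
python3 - <<'E'
from h import *
for n in("top","side"):
    im,W=shot(n,f"pics/{n}0.png"); np.savez(f"{n}0.npz",im=im,W=W)
    c=get_calibration(n); print(n,c)
    for q in("sample_plate","chip_holder","eyepiece","objective","plate_nest","holder_nest","eyepiece_nest","objective_nest"):
        print(q,[(np.round(r["at"],3).tolist(),round(r["confidence"],2)) for r in finder.pinpoint(n,q)[:3]])
print(robot.get_obs())
E
```

```text
pics
top {'fx': 372.7397103036234, 'fy': 372.7397103036234, 'cx': 323.1328644942543, 'cy': 201.78735023197112, 'k1': -0.06517476773269207, 'rvec': array([ 2.14232686, -2.1393672 ,  0.11513362]), 'tvec': array([0.00776283, 0.50463567, 0.76939141])}
sample_plate [([0.448, -0.328, -0.004], 0.77)]
chip_holder [([0.468, -0.079, 0.001], 0.58)]
eyepiece [([0.352, -0.241, 0.001], 0.8), ([0.529, -0.22, -0.003], 0.71), ([0.443, -0.187, 0.004], 0.61)]
objective [([0.59, -0.061, 0.002], 0.65), ([0.621, -0.312, -0.001], 0.16)]
plate_nest [([0.425, 0.313, 0.007], 0.8)]
holder_nest [([0.561, 0.203, 0.008], 0.76), ([0.593, -0.062, 0.002], 0.62), ([0.616, -0.186, -0.003], 0.6)]
eyepiece_nest [([0.553, 0.318, 0.004], 0.78)]
objective_nest [([0.434, 0.187, 0.003], 0.94)]
side {'fx': 391.12608932019526, 'fy': 391.12608932019526, 'cx': 318.41524090880125, 'cy': 198.47893366068465, 'k1': -0.09397450362273799, 'rvec': array([ 0.70472142, -2.40760929,  1.34883071]), 'tvec': array([0.40222874, 0.16023722, 0.82115133])}
sample_plate [([0.448, -0.322, -0.001], 0.56)]
chip_holder [([0.445, -0.326, -0.001], 0.48
[... 331 characters left out ...]
, 0.195, 0.008], 0.8)]
{'clock': 0.9, 'qpos': array([-8.08493548e+01,  1.40403172e+01,  8.92557698e+01, -1.48224076e-03,
        7.67001489e+01, -9.97496565e+00]), 'dq': array([ 0.02679224, -0.01245981,  0.13108015, -0.03743517,  0.05355511,
        0.01148197]), 'effort': array([ 5.47769596e-04, -4.29505348e+01, -3.26430666e+01, -1.80912534e-04,
        3.47338892e-04, -4.49679249e-06]), 'tool_pos': array([ 0.21297094, -0.61413583,  0.25031862]), 'tcp_rot': array([1.79996543e+02, 2.07272048e-03, 1.91259517e+01]), 'contact_force': array([ 0.78825792, -0.72512461,  0.78181416]), 'ft_torque': array([ 0.01661949,  0.00524556, -0.00387551]), 'finger_force': 0.0, 'finger_gap': 0.9980640304867772}
```

View pics/top0.png

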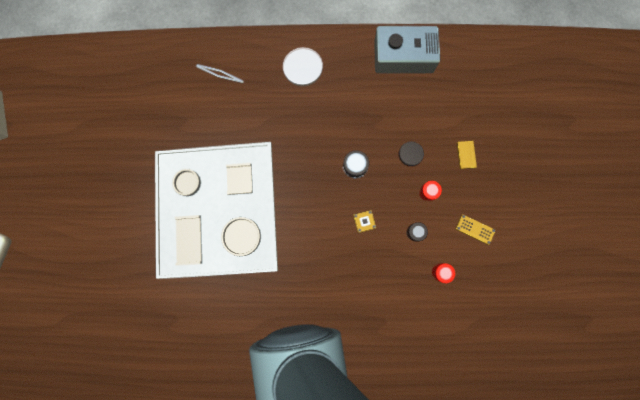

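View pics/side0.png

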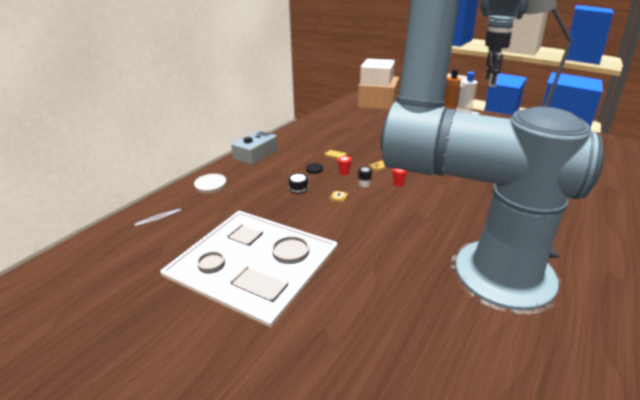

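Top view: the sample plate is at (476,229), the blank at (467,154), the chip holder at (364,221), the eyepiece (dark) at (418,232) and two red look-alikes at (431,190) and (445,273). The objective is at (356,163) and the dust cap at (411,153). On the tray are the plate nest (188,240), holder nest (240,179), small cup (187,183) and large cup (241,236).

Next I'll confirm these in an enlarged crop and measure.

```bash
python3 - <<'E'
from h import *
z=np.load("top0.npz"); im,W=z["im"],z["W"]
cv2.imwrite("pics/crop1.png",cv2.resize(im[130:290,335:505],None,fx=3.5,fy=3.5,interpolation=cv2.INTER_CUBIC)[...,::-1])
cv2.imwrite("pics/crop2.png",cv2.resize(im[135:285,145:285],None,fx=3.8,fy=3.8,interpolation=cv2.INTER_CUBIC)[...,::-1])
tab=W[300:320,400:600,2]; print("table z",np.nanmean(tab),np.nanstd(tab))
for n,(u,v) in dict(sp=(476,229),blank=(467,154),ch=(364,221),eye=(418,232),obj=(356,163),cap=(411,153),red1=(431,190),red2=(445,273)).items():
    s=np.s_[v-24:v+24,u-24:u+24]; w=W[s]; m=np.uint8(np.nan_to_num(w[...,2])>0.005)
    k,l,st,_=cv2.connectedComponentsWithStats(m); i=l[24,24]
    p=w[l==i]; zt=np.nanpercentile(p[:,2],90); 
    top=p[p[:,2]>zt-0.006]
    r=cv2.minAreaRect(np.float32(top[:,:2]*1000)); 
    print(n,len(p),"ztop",zt.round(4),"cent",top[:,:2].mean(0).round(4),"rect",np.round(r[0],1),np.round(r[1],1),round(r[2],1))
# tray
hsv=cv2.cvtColor(im,cv2.COLOR_RGB2HSV)
m=np.uint8((hsv[...,1]<90)&(hsv[...,2]>120)); m[:,:140]=0;m[:,300:]=0;m[:120]=0;m[300:]=0
p=W[m>0]; p=p[~np.isnan(p[:,0])]
r=cv2.minAreaRect(np.float32(p[:,:2]*1000)); print("tray",r, "z",np.nanpercentile(p[:,2],[2,20,50,80,98]))
for n,(u,v) in dict(pn=(188,240),hn=(240,179),en=(187,183),on=(241,236)).items(): print(n,W[v-2:v+3,u-2:u+3].reshape(-1,3).mean(0).round(4))
E
```

```text
table z 0.000889859700956917 0.0014578119750379437
sp 619 ztop 0.0128 cent [ 0.4471 -0.325 ] rect [ 447.6 -325.4] [81.7 37.2] 63.8
blank 463 ztop 0.0122 cent [ 0.6155 -0.3142] rect [ 615.8 -314.5] [63.  37.5] 3.6
ch 336 ztop 0.0131 cent [ 0.4657 -0.0826] rect [465.9 -82.7] [40.  39.8] 14.3
eye 330 ztop 0.0523 cent [ 0.4405 -0.1893] rect [ 441.  -189.7] [37.6 38.2] 0.3
obj 570 ztop 0.0407 cent [ 0.5904 -0.0631] rect [590.7 -63. ] [53.5 54.1] 64.0
cap 472 ztop 0.0161 cent [ 0.6172 -0.1877] rect [ 617.7 -187.8] [53.2 53.5] 28.8
red1 338 ztop 0.0524 cent [ 0.5287 -0.221 ] rect [ 528.6 -221.4] [38.6 39.4] 15.6
red2 330 ztop 0.0523 cent [ 0.3546 -0.2428] rect [ 354.4 -242.9] [36.  37.2] 41.7
tray ((493.1485595703125, 258.5599060058594), (299.5130310058594, 280.18701171875), 4.20043420791626) z [0.00173763 0.00518676 0.00699097 0.01195206 0.02289401]
pn [0.4219 0.3094 0.012 ]
hn [0.5592 0.1963 0.0126]
en [0.5507 0.3183 0.0119]
on [0.4314 0.1901 0.0119]
```

View pics/crop1.png

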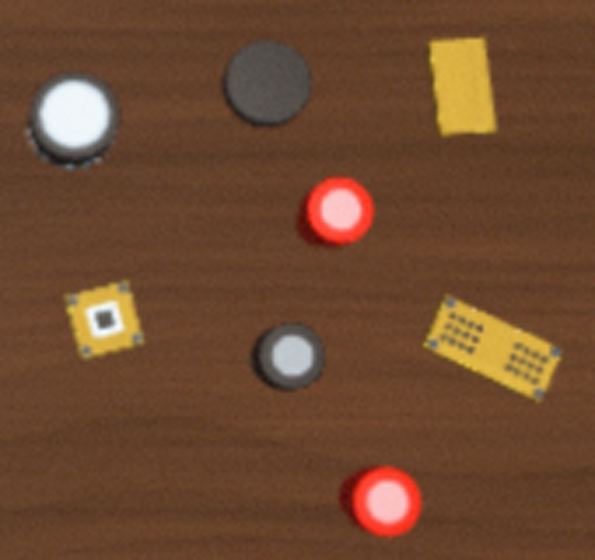

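View pics/crop2.png

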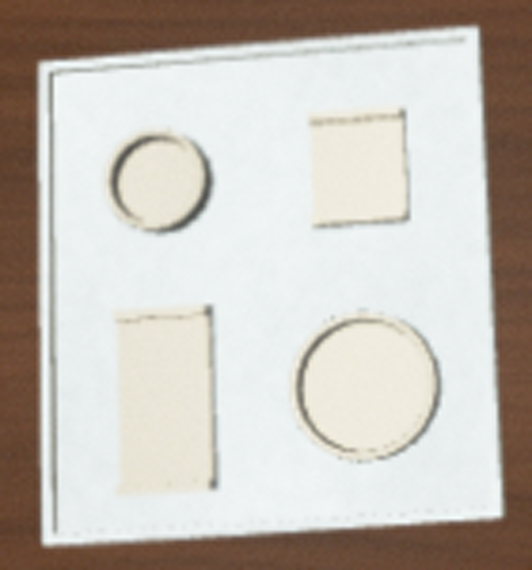

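Confirmed in the crop. The sample plate has hole fields and 4 screws, and the plain piece at the upper right is the blank. The eyepiece is the dark-headed one, with two red look-alikes. The objective has the bright glass, and the flat black disc is the dust cap.

Now the precise nest grid.

```bash
python3 - <<'E'
from h import *
from scipy.optimize import least_squares
z=np.load("top0.npz"); im,W=z["im"],z["W"]
hsv=cv2.cvtColor(im,cv2.COLOR_RGB2HSV)
print("pad hsv",hsv[240,188],"tray hsv",hsv[205,215])
m=np.uint8((hsv[...,1]>10)&(hsv[...,1]<80)&(hsv[...,2]>100)); 
c={}
for n,(u,v) in dict(pn=(188,240),hn=(240,179),en=(187,183),on=(241,236)).items():
    Z=np.nan_to_num(W[...,2]); s=np.s_[v-30:v+30,u-25:u+25]
    for nm,mm in(("h",(Z>0.0095)),("col",m>0)):
        k,l,st,_=cv2.connectedComponentsWithStats(np.uint8(mm)[s]); i=l[30,25]
        p=W[s][(l==i)]; p=p[~np.isnan(p[:,0])]
        r=cv2.minAreaRect(np.float32(p[:,:2]*1000)); print(n,nm,len(p),"mean",(p[:,:2].mean(0)*1000).round(1),"rect",np.round(r[0],1),np.round(r[1],1),round(r[2],1))
        if nm=="h":c[n]=np.array(r[0])
g=dict(pn=(-65,60),hn=(65,-60),en=(65,60),on=(-65,-60))
def f(q):
    a=q[2];R=np.array([[np.cos(a),-np.sin(a)],[np.sin(a),np.cos(a)]])
    return np.concatenate([R@g[n]+q[:2]-c[n] for n in c])
s=least_squares(f,[490,255,0.07]);print(s.x[:2],np.degrees(s.x[2]),s.fun.round(1))
a=s.x[2];R=np.array([[np.cos(a),-np.sin(a)],[np.sin(a),np.cos(a)]])
for n in c: print(n,(R@g[n]+s.x[:2]).round(1))
# side cam check of objects
z=np.load("side0.npz"); W=z["W"]
for n,x,y,zm in(("eye",.441,-.19,.045),("obj",.5905,-.063,.033),("ch",.466,-.0827,.006),("sp",.4475,-.3255,.006)):
    p=W[(np.abs(W[...,0]-x)<.05)&(np.abs(W[...,1]-y)<.05)&(W[...,2]>zm)]
    if len(p)>5: r=cv2.minAreaRect(np.float32(p[:,:2]*1000));print(n,len(p),(p.mean(0)*1000).round(1),r)
E
```

```text
pad hsv [ 23  20 234] tray hsv [ 85   6 242]
pn h 1213 mean [421.9 308.9] rect [422.2 309.2] [109.2  59.6] 4.4
pn col 1199 mean [422.6 308.5] rect [422.5 309. ] [106.8  57.9] 3.4
hn h 743 mean [561.3 198.4] rect [561.4 198.8] [69.2 56.6] 4.0
hn col 733 mean [560.5 198.7] rect [560.2 199.9] [66.7 58.3] 3.5
en h 604 mean [551.9 318.8] rect [551.9 317.9] [60.8 59.3] 50.3
en col 562 mean [551.9 319.5] rect [551.4 317.1] [59.9 59. ] 84.8
on h 1214 mean [431.2 190.7] rect [431.3 189.3] [82.8 84.7] 0.4
on col 1201 mean [430.9 190.5] rect [430.6 188.9] [84.3 83.6] 63.4
[491.71035767 253.78024292] 4.211341210408285 [ 0.3 -0.4 -0.5 -0.1  0.2  0.5 -0.  -0.1]
pn [422.5 308.8]
hn [560.9 198.7]
en [552.1 318.4]
on [431.3 189.2]
eye 79 [ 438.  -184.2   49.8] ((438.8064880371094, -186.0159454345703), (35.06418228149414, 38.00566864013672), 28.09355354309082)
obj 163 [586.7 -56.7  37.8] ((588.6361083984375, -59.432281494140625), (51.91987609863281, 52.06389617919922), 8.101401329040527)
ch 126 [463.3 -77.3  10.2] ((464.6436767578125, -79.12931060791016), (39.70282745361328, 45.34273147583008), 13.018345832824707)
sp 86 [ 454.8 -306.2    9.8] ((452.9819030761719, -310.6771240234375), (51.237152099609375, 40.00311279296875), 60.572940826416016)
```

Grid fit residuals are ≤0.5 mm and the sizes match. Nest yaw is 4.2°. The order will be plate, holder, eyepiece, objective.

```bash
cat > go.py <<'E'
import sys
from h import *
from scipy.spatial.transform import Rotation as Ro
o=robot.get_obs(); R=Ro.from_euler("xyz",o["tcp_rot"],degrees=True)
x,y,z,yaw=map(float,sys.argv[1:5])
T=Ro.from_euler("xyz",[180,0,yaw],degrees=True)
print("t",round(o["clock"],2),"shift cm",(R.inv().apply(np.array([x,y,z])-o["tool_pos"])*100).round(2),"turn",(R.inv()*T).as_rotvec(degrees=True).round(2))
E
python3 go.py .4475 -.3255 .12 63.8
```

```text
t 0.9 shift cm [ 31.62 -19.59  13.03] turn [  0.     0.   -44.67]
```

Careful with the scale: shifts go in shares of 60 cm and turns go in shares of 180 degrees. That gives: 31.6 cm / 60 = 0.5267, 30.6 cm / 60 = 0.51, -44.7 degrees / 180 = -0.2483.

Request:
step_arm:
  targets:
    - [0.05,-0.0317,0.0217,0,0,-0.0278,0.65]
    - [0.1333,-0.0817,0.0533,0,0,-0.0611,0.65]
    - [0.2167,-0.1333,0.0883,0,0,-0.1,0.65]
    - [0.3,-0.1867,0.125,0,0,-0.1444,0.65]
    - [0.3833,-0.2367,0.1583,0,0,-0.1833,0.65]
    - [0.4583,-0.2833,0.1883,0,0,-0.2222,0.65]
    - [0.51,-0.3167,0.21,0,0,-0.2483,0.65]
    - [0.5267,-0.3267,0.2167,0,0,-0.2483,0.65]

```text
clock: 1.9
tool_pos: [0.4479, -0.3234, 0.1194]
tcp_rot: [-179.9, -0.0, 63.9]
contact_force: [-0.3, -1.1, 0.4]
finger_gap: 0.651
finger_force: 0.0
```

```bash
python3 go.py .4475 -.3255 .021 63.8
```

```text
t 1.9 shift cm [-0.21  0.07  9.84] turn [-0.09 -0.03  0.15]
```

Request:
step_arm:
  targets:
    - [0,0,0.0417,0,0,0,0.65]
    - [0,0,0.0833,0,0,0,0.65]
    - [0,0,0.1167,0,0,0,0.65]
    - [0,0,0.14,0,0,0,0.65]
    - [0,0,0.155,0,0,0,0.65]
    - [0,0,0.1617,0,0,0,0.65]
    - [0,0,0.165,0,0,0,0.65]
    - [0,0,0.165,0,0,0,0.65]

```text
clock: 2.9
tool_pos: [0.4476, -0.3256, 0.0216]
tcp_rot: [180.0, 0.0, 63.8]
contact_force: [-0.1, 0.1, 0.3]
finger_gap: 0.648
finger_force: 0.0
```

Request:
step_arm:
  targets:
    - [0,0,0,0,0,0,0.5]
    - [0,0,0,0,0,0,0.45]
    - [0,0,0,0,0,0,0.4]
    - [0,0,0,0,0,0,0.35]
    - [0,0,0,0,0,0,0.3]
    - [0,0,0,0,0,0,0.3]
    - [0,0,0,0,0,0,0.3]
    - [0,0,0,0,0,0,0.3]

```text
clock: 3.9
tool_pos: [0.4476, -0.3257, 0.022]
tcp_rot: [180.0, 0.0, 63.8]
contact_force: [-0.5, 1.8, 5.1]
finger_gap: 0.395
finger_force: 59.6
```

Request:
step_arm:
  targets:
    - [0,0,-0.0033,0,0,0,0.3]
    - [0,0,-0.0133,0,0,0,0.3]
    - [0,0,-0.0333,0,0,0,0.3]
    - [0,0,-0.0667,0,0,0,0.3]
    - [0,0,-0.1083,0,0,0,0.3]
    - [0,0,-0.15,0,0,0,0.3]
    - [0,0,-0.1667,0,0,0,0.3]
    - [0,0,-0.1667,0,0,0,0.3]

```text
clock: 4.9
tool_pos: [0.4477, -0.3258, 0.1224]
tcp_rot: [179.9, 0.0, 63.8]
contact_force: [1.0, 0.1, -3.2]
finger_gap: 0.398
finger_force: 60.0
```

```bash
python3 go.py .4225 .3088 .12 4.2; python3 - <<'E'
from h import *
for n in("top","side"):
    im,W=shot(n)
    if n=="top":
        im=im[170:290,400:540]; 
    else: im=im[120:240,320:460]
    cv2.imwrite(f"pics/{n}1.png",cv2.resize(im,None,fx=2.8,fy=2.8,interpolation=cv2.INTER_CUBIC)[...,::-1])
a=[cv2.imread(f"pics/{n}1.png") for n in("top","side")]; cv2.imwrite("pics/g1.png",np.hstack(a))
E
```

```text
t 4.9 shift cm [ 55.84 -30.25   0.14] turn [ 1.300e-01 -2.000e-02  5.963e+01]
```

View pics/g1.png

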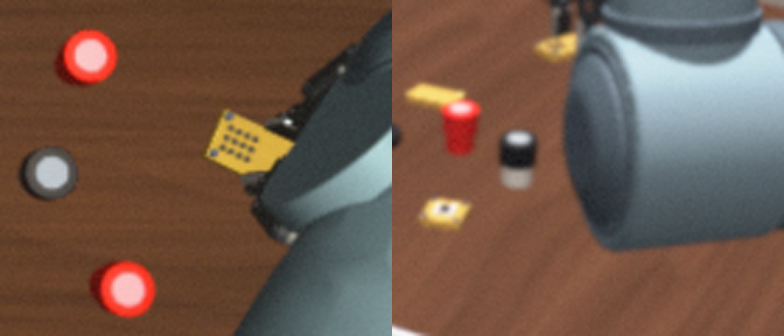

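Plate is held level and face up: about 3 N of weight on the wrist, with the end with holes visible at (240,140) in the composite. Carrying it to the nest.

Converted, 31.5 cm / 60 = 0.525, -2.4 cm / 60 = -0.04, 42 degrees / 180 = 0.2333.

Request:
step_arm:
  targets:
    - [0.025,-0.0133,0,0,0,0.0111,0.3]
    - [0.075,-0.04,-0.0083,0,0,0.0333,0.3]
    - [0.15,-0.0817,-0.0167,0,0,0.0667,0.3]
    - [0.225,-0.1217,-0.0167,0,0,0.1,0.3]
    - [0.3,-0.1633,-0.0167,0,0,0.1333,0.3]
    - [0.375,-0.2033,-0.0167,0,0,0.1667,0.3]
    - [0.45,-0.2433,-0.0167,0,0,0.2,0.3]
    - [0.525,-0.285,-0.0167,0,0,0.2333,0.3]

```text
clock: 6.0
tool_pos: [0.4318, 0.0344, 0.1304]
tcp_rot: [-179.9, 0.1, 21.6]
contact_force: [1.2, 0.4, -2.3]
finger_gap: 0.395
finger_force: 60.2
```

```bash
python3 go.py .4225 .3088 .10 4.2
```

```text
t 6.0 shift cm [  9.24 -25.86   3.05] turn [-0.04  0.09 17.4 ]
```

Converted, -25.9 cm / 60 = -0.4317, -24.8 cm / 60 = -0.4133, 17.4 degrees / 180 = 0.0967.

Request:
step_arm:
  targets:
    - [0.025,-0.0717,0.0033,0,0,0.0222,0.3]
    - [0.0533,-0.15,0.01,0,0,0.0444,0.3]
    - [0.0817,-0.2283,0.0167,0,0,0.0667,0.3]
    - [0.1083,-0.3033,0.0267,0,0,0.0833,0.3]
    - [0.1317,-0.37,0.0367,0,0,0.0944,0.3]
    - [0.1467,-0.4133,0.0467,0,0,0.0967,0.3]
    - [0.1533,-0.4317,0.05,0,0,0.0967,0.3]
    - [0.1533,-0.4317,0.05,0,0,0.0967,0.3]

```text
clock: 7.0
tool_pos: [0.4214, 0.3072, 0.1005]
tcp_rot: [180.0, 0.1, 4.5]
contact_force: [0.1, -0.7, -2.8]
finger_gap: 0.397
finger_force: 60.3
```

```bash
python3 go.py .4225 .3088 .034 4.2; python3 - <<'E'
from h import *
im,W=shot("side","pics/s2.png")
cv2.imwrite("pics/s2.png",cv2.resize(im[150:340,150:370],None,fx=3,fy=3,interpolation=cv2.INTER_CUBIC)[...,::-1])
E
```

```text
t 7.0 shift cm [ 0.13 -0.16  6.65] turn [0.05 0.09 0.28]
```

View pics/s2.png

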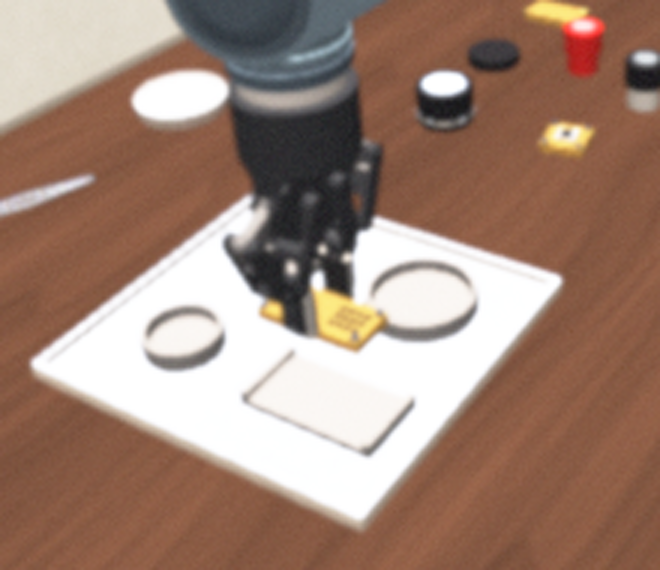

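Converted, 5.7 cm / 60 = 0.095, 5.5 cm / 60 = 0.0917.

Request:
step_arm:
  targets:
    - [0,0,0.0167,0,0,0,0.3]
    - [0,0,0.0417,0,0,0,0.3]
    - [0,0,0.0667,0,0,0,0.3]
    - [0,0,0.0833,0,0,0,0.3]
    - [0,0,0.0917,0,0,0,0.3]
    - [0,0,0.095,0,0,0,0.3]
    - [0,0,0.095,0,0,0,0.3]
    - [0,0,0.095,0,0,0,0.3]

```text
clock: 8.05
tool_pos: [0.4223, 0.3075, 0.0448]
tcp_rot: [-180.0, -0.1, 4.4]
contact_force: [0.3, -0.7, -2.5]
finger_gap: 0.397
finger_force: 60.3
```

```bash
python3 go.py .4225 .3088 .034 4.2
```

```text
t 8.05 shift cm [ 0.03 -0.12  1.08] turn [-0.02 -0.06  0.23]
```

Converted, 1 cm / 60 = 0.0167, 0.95 cm / 60 = 0.0158, 0.2 degrees / 180 = 0.0011.

Request:
step_arm:
  targets:
    - [0,-0.0017,0.005,0,0,0.0011,0.3]
    - [0,-0.0017,0.0083,0,0,0.0011,0.3]
    - [0,-0.0017,0.0108,0,0,0.0011,0.3]
    - [0,-0.0017,0.0125,0,0,0.0011,0.3]
    - [0,-0.0017,0.0142,0,0,0.0011,0.3]
    - [0,-0.0017,0.0158,0,0,0.0011,0.3]
    - [0,-0.0017,0.0167,0,0,0.0011,0.3]
    - [0,-0.0017,0.0167,0,0,0.0011,0.3]

```text
clock: 9.05
tool_pos: [0.4218, 0.3084, 0.0343]
tcp_rot: [180.0, 0.0, 4.2]
contact_force: [1.1, 0.4, -2.1]
finger_gap: 0.398
finger_force: 60.3
```

Converted, 0.1 cm / 60 = 0.0017, 0.05 cm / 60 = 0.0008.

Request:
step_arm:
  targets:
    - [0,0,0.0008,0,0,0,0.3]
    - [0,0,0.0008,0,0,0,0.3]
    - [0,0,0.0017,0,0,0,0.3]
    - [0,0,0.0017,0,0,0,0.3]
    - [0,0,0.0017,0,0,0,0.3]
    - [0,0,0.0017,0,0,0,0.3]
    - [0,0,0.0017,0,0,0,0.3]
    - [0,0,0.0017,0,0,0,0.3]

```text
clock: 10.05
tool_pos: [0.4219, 0.3084, 0.034]
tcp_rot: [180.0, 0.0, 4.2]
contact_force: [-3.7, -1.4, 5.6]
finger_gap: 0.397
finger_force: 61.2
```

Converted, -8 cm / 60 = -0.1333, -4 cm / 60 = -0.0667.

Request:
step_arm:
  targets:
    - [0,0,0,0,0,0,0.4]
    - [0,0,0,0,0,0,0.45]
    - [0,0,0,0,0,0,0.5]
    - [0,0,0,0,0,0,0.55]
    - [0,0,-0.005,0,0,0,0.6]
    - [0,0,-0.025,0,0,0,0.6]
    - [0,0,-0.0667,0,0,0,0.6]
    - [0,0,-0.1333,0,0,0,0.6]

```text
clock: 11.05
tool_pos: [0.4211, 0.308, 0.1138]
tcp_rot: [180.0, 0.1, 4.2]
contact_force: [0.8, 0.4, 0.6]
finger_gap: 0.603
finger_force: 0.0
```

```bash
python3 go.py .4658 -.0827 .10 14.3
```

```text
t 11.05 shift cm [ 1.59 39.29  1.41] turn [  0.03   0.12 -10.08]
```

Converted, 39.3 cm / 60 = 0.655, 1.3 cm / 60 = 0.0217, -10 degrees / 180 = -0.0556.

Request:
step_arm:
  targets:
    - [0.0017,0.0333,0,0,0,-0.0056,0.65]
    - [0.005,0.1167,0,0,0,-0.0167,0.65]
    - [0.0083,0.2167,0,0,0,-0.0278,0.65]
    - [0.0133,0.3167,0,0,0,-0.0389,0.65]
    - [0.0183,0.425,0,0,0,-0.05,0.65]
    - [0.0217,0.5333,0.0083,0,0,-0.0556,0.65]
    - [0.025,0.6167,0.0167,0,0,-0.0556,0.65]
    - [0.0267,0.655,0.0217,0,0,-0.0556,0.65]

```text
clock: 12.05
tool_pos: [0.4673, -0.0853, 0.1014]
tcp_rot: [179.9, -0.1, 14.0]
contact_force: [0.5, 1.1, 0.4]
finger_gap: 0.65
finger_force: 0.0
```

Converted, 6.8 cm / 60 = 0.1133, 6.3 cm / 60 = 0.105.

Request:
step_arm:
  targets:
    - [0,0,0.0167,0,0,0,0.65]
    - [0,0,0.05,0,0,0,0.65]
    - [0,0,0.0833,0,0,0,0.65]
    - [0,0,0.105,0,0,0,0.65]
    - [0,0,0.1133,0,0,0,0.65]
    - [0,0,0.1133,0,0,0,0.65]
    - [0,0,0.1133,0,0,0,0.65]
    - [0,0,0.1133,0,0,0,0.65]

```text
clock: 13.05
tool_pos: [0.4672, -0.0826, 0.0329]
tcp_rot: [180.0, -0.1, 14.2]
contact_force: [-0.8, -0.3, 0.3]
finger_gap: 0.648
finger_force: 0.0
```

```bash
python3 go.py .4658 -.0827 .022 14.3; python3 - <<'E'
from h import *
im,W=shot("top")
c=im[140:290,150:420]
cv2.imwrite("pics/t3.png",cv2.resize(c,None,fx=2.9,fy=2.9,interpolation=cv2.INTER_CUBIC)[...,::-1])
hsv=cv2.cvtColor(im,cv2.COLOR_RGB2HSV); m=np.zeros((400,640),bool); m[195:285,160:225]=1
m&=(hsv[...,1]>110)&(W[...,2]>.015)
p=W[m]; r=cv2.minAreaRect(np.float32(p[:,:2]*1000)); print(len(p),r,(p.mean(0)*1000).round(1),np.percentile(p[:,2],[5,50,95]))
E
```

```text
t 13.05 shift cm [-0.14 -0.02  1.09] turn [ 0.04 -0.06 -0.07]
508 ((421.1614074707031, 306.27911376953125), (77.43617248535156, 36.910194396972656), 4.474576950073242) [421.  306.   21.9] [0.01965377 0.02195585 0.02429074]
```

View pics/t3.png

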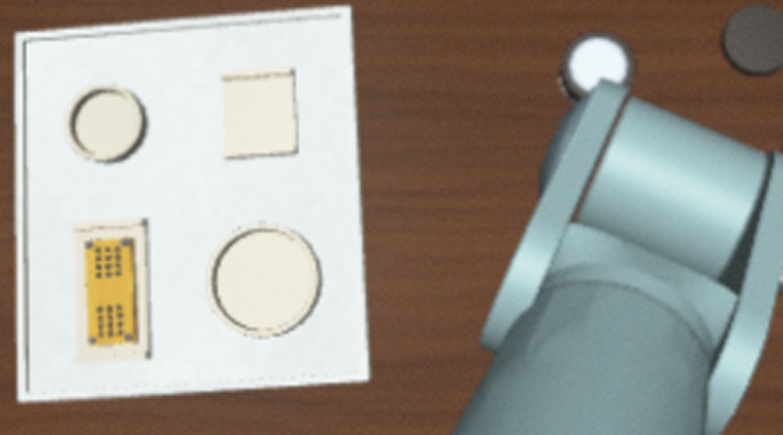

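Sample plate sits face up and flat in its nest at crop (110,290); it measures about 2 mm short in y, which I'll check later. Continuing with the holder.

Converted, 1 cm / 60 = 0.0167, 0.8 cm / 60 = 0.0133.

Request:
step_arm:
  targets:
    - [-0.0017,0,0.0067,0,0,0,0.65]
    - [-0.0017,0,0.0133,0,0,0,0.65]
    - [-0.0017,0,0.0167,0,0,0,0.65]
    - [-0.0017,0,0.0167,0,0,0,0.55]
    - [-0.0017,0,0.0167,0,0,0,0.45]
    - [-0.0017,0,0.0167,0,0,0,0.35]
    - [-0.0017,0,0.0167,0,0,0,0.35]
    - [-0.0017,0,0.0167,0,0,0,0.35]

```text
clock: 14.1
tool_pos: [0.466, -0.0827, 0.0226]
tcp_rot: [180.0, -0.0, 14.2]
contact_force: [-1.9, 0.5, 4.9]
finger_gap: 0.44
finger_force: 60.3
```

Converted, -8 cm / 60 = -0.1333, -7 cm / 60 = -0.1167.

Request:
step_arm:
  targets:
    - [0,0,-0.0017,0,0,0,0.35]
    - [0,0,-0.01,0,0,0,0.35]
    - [0,0,-0.025,0,0,0,0.35]
    - [0,0,-0.05,0,0,0,0.35]
    - [0,0,-0.0833,0,0,0,0.35]
    - [0,0,-0.1167,0,0,0,0.35]
    - [0,0,-0.1333,0,0,0,0.35]
    - [0,0,-0.1333,0,0,0,0.35]

```text
clock: 15.1
tool_pos: [0.4664, -0.0829, 0.1033]
tcp_rot: [179.9, -0.1, 14.2]
contact_force: [-0.6, 0.6, -1.7]
finger_gap: 0.443
finger_force: 60.3
```

```bash
python3 go.py .5610 .2005 .08 4.2
```

```text
t 15.1 shift cm [ 16.13 -25.15   2.33] turn [ 0.07 -0.11 10.03]
```

Converted, -25.1 cm / 60 = -0.4183, 14.2 cm / 60 = 0.2367, 10 degrees / 180 = 0.0556.

Request:
step_arm:
  targets:
    - [0.0133,-0.02,0,0,0,0.0056,0.35]
    - [0.0533,-0.0833,0,0,0,0.0167,0.35]
    - [0.1017,-0.1583,0.005,0,0,0.0278,0.35]
    - [0.15,-0.2333,0.0117,0,0,0.0389,0.35]
    - [0.1967,-0.3067,0.02,0,0,0.05,0.35]
    - [0.2367,-0.37,0.0283,0,0,0.0556,0.35]
    - [0.2617,-0.4083,0.035,0,0,0.0556,0.35]
    - [0.2683,-0.4183,0.0383,0,0,0.0556,0.35]

```text
clock: 16.1
tool_pos: [0.5595, 0.2014, 0.0779]
tcp_rot: [180.0, 0.1, 4.3]
contact_force: [-0.1, -0.0, -1.8]
finger_gap: 0.44
finger_force: 60.5
```

Converted, 3.5 cm / 60 = 0.0583, 3.4 cm / 60 = 0.0567.

Request:
step_arm:
  targets:
    - [0,0,0.0167,0,0,0,0.35]
    - [0,0,0.0367,0,0,0,0.35]
    - [0,0,0.05,0,0,0,0.35]
    - [0,0,0.0567,0,0,0,0.35]
    - [0,0,0.0583,0,0,0,0.35]
    - [0,0,0.0583,0,0,0,0.35]
    - [0,0,0.0583,0,0,0,0.35]
    - [0,0,0.0583,0,0,0,0.35]

```text
clock: 17.1
tool_pos: [0.5603, 0.2003, 0.0446]
tcp_rot: [-180.0, -0.0, 4.2]
contact_force: [-0.1, -0.3, -1.1]
finger_gap: 0.438
finger_force: 60.5
```

```bash
python3 go.py .5615 .2005 .0345 4.2; python3 - <<'E'
from h import *
for n in("top","side"):
    im,W=shot(n)
    cv2.imwrite(f"pics/{n}4.png",cv2.resize(im[150:280,150:290] if n=="top" else im[170:340,150:350],(400,372) if n=="top" else (400,340))[...,::-1])
cv2.imwrite("pics/g4.png",np.hstack([cv2.imread("pics/top4.png")[:340],cv2.imread("pics/side4.png")]))
E
```

```text
t 17.1 shift cm [ 0.12 -0.01  1.01] turn [-0.   -0.03  0.03]
```

View pics/g4.png

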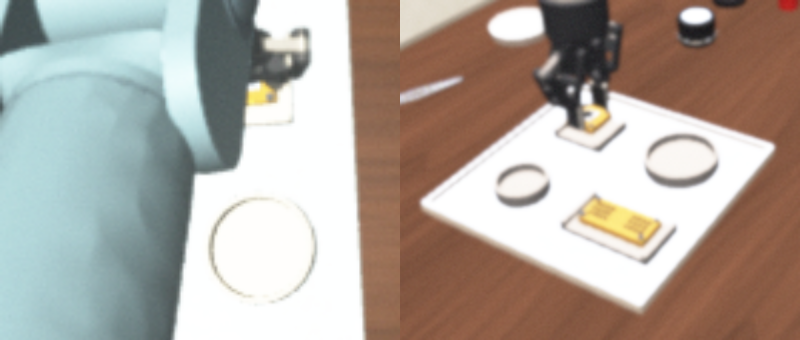

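Holder is above its nest pad (right half, about (590,120)). In the side view the sample plate lies a little toward −y, consistent with the 2 mm bias I'm now compensating.

Converted, 1.05 cm / 60 = 0.0175, 1 cm / 60 = 0.0167.

Request:
step_arm:
  targets:
    - [0.0017,-0.0008,0.0067,0,0,0,0.35]
    - [0.0017,-0.0008,0.0117,0,0,0,0.35]
    - [0.0017,-0.0008,0.0142,0,0,0,0.35]
    - [0.0017,-0.0008,0.0158,0,0,0,0.35]
    - [0.0017,-0.0008,0.0167,0,0,0,0.35]
    - [0.0017,-0.0008,0.0175,0,0,0,0.35]
    - [0.0017,-0.0008,0.0175,0,0,0,0.35]
    - [0.0017,-0.0008,0.0175,0,0,0,0.35]

```text
clock: 18.2
tool_pos: [0.5613, 0.2008, 0.0347]
tcp_rot: [180.0, 0.0, 4.2]
contact_force: [-3.2, -1.4, 5.1]
finger_gap: 0.443
finger_force: 61.3
```

Converted, -8 cm / 60 = -0.1333, -4 cm / 60 = -0.0667.

Request:
step_arm:
  targets:
    - [0,0,0,0,0,0,0.45]
    - [0,0,0,0,0,0,0.5]
    - [0,0,0,0,0,0,0.55]
    - [0,0,0,0,0,0,0.6]
    - [0,0,-0.005,0,0,0,0.65]
    - [0,0,-0.025,0,0,0,0.65]
    - [0,0,-0.0667,0,0,0,0.65]
    - [0,0,-0.1333,0,0,0,0.65]

```text
clock: 19.2
tool_pos: [0.5603, 0.2006, 0.1142]
tcp_rot: [180.0, 0.1, 4.2]
contact_force: [0.1, -0.4, -0.6]
finger_gap: 0.651
finger_force: 0.0
```

```bash
python3 go.py .441 -.1895 .115 4.2
```

```text
t 19.2 shift cm [-14.77  38.03  -0.04] turn [0.01 0.13 0.02]
```

Converted, 38 cm / 60 = 0.6333, 35.8 cm / 60 = 0.5967.

Request:
step_arm:
  targets:
    - [-0.0167,0.0417,0,0,0,0,0.68]
    - [-0.05,0.125,0,0,0,0,0.68]
    - [-0.0867,0.2217,0,0,0,0,0.68]
    - [-0.1233,0.3183,0,0,0,0,0.68]
    - [-0.16,0.415,0,0,0,0,0.68]
    - [-0.1983,0.5117,0,0,0,0,0.68]
    - [-0.2317,0.5967,0,0,0,0,0.68]
    - [-0.2467,0.6333,0,0,0,0,0.68]

```text
clock: 20.2
tool_pos: [0.4411, -0.1919, 0.1151]
tcp_rot: [179.9, -0.1, 4.0]
contact_force: [0.7, 0.6, 0.4]
finger_gap: 0.68
finger_force: 0.0
```

Converted, 5.7 cm / 60 = 0.095, 5.2 cm / 60 = 0.0867.

Request:
step_arm:
  targets:
    - [0,0,0.0083,0,0,0,0.68]
    - [0,0,0.0333,0,0,0,0.68]
    - [0,0,0.0667,0,0,0,0.68]
    - [0,0,0.0867,0,0,0,0.68]
    - [0,0,0.095,0,0,0,0.68]
    - [0,0,0.095,0,0,0,0.68]
    - [0,0,0.095,0,0,0,0.68]
    - [0,0,0.095,0,0,0,0.68]

```text
clock: 21.2
tool_pos: [0.4419, -0.1894, 0.0574]
tcp_rot: [180.0, -0.1, 4.2]
contact_force: [0.3, 0.4, 0.5]
finger_gap: 0.681
finger_force: 0.0
```

```bash
python3 go.py .441 -.1895 .037 4.2; python3 - <<'E'
from h import *
im,W=shot("top")
hsv=cv2.cvtColor(im,cv2.COLOR_RGB2HSV); Z=np.nan_to_num(W[...,2])
for n,(u0,u1,v0,v1) in dict(plate=(160,218,205,280),holder=(215,268,150,205)).items():
    b=np.zeros((400,640),bool); b[v0:v1,u0:u1]=1
    o=b&(hsv[...,1]>110)&(Z>.016) if n=="plate" else b&(Z>.0165)
    k,l,st,_=cv2.connectedComponentsWithStats(np.uint8(b&(Z>.0095))); i=1+st[1:,4].argmax()
    for nm,m in(("thing",o),("pad+thing",l==i)):
        p=W[m]; r=cv2.minAreaRect(np.float32(p[:,:2]*1000)); print(n,nm,len(p),np.round(r[0],1),np.round(r[1],1),round(r[2],1),(p.mean(0)*1000).round(1))
cv2.imwrite("pics/t5.png",cv2.resize(im[140:290,150:285],None,fx=4,fy=4,interpolation=cv2.INTER_CUBIC)[...,::-1])
E
```

```text
t 21.2 shift cm [-0.09  0.01  2.04] turn [ 0.05 -0.06  0.02]
plate thing 510 [421.1 306.6] [77.4 36.4] 5.0 [420.6 306.   22.1]
plate pad+thing 1243 [424.4 309.4] [113.6  58.4] 4.0 [422.1 306.7  17.8]
holder thing 452 [561.3 198.6] [68.3 55.4] 3.8 [561.3 199.   21.5]
holder pad+thing 750 [561.2 198.1] [69.3 57.6] 2.9 [560.6 197.3  18. ]
```

View pics/t5.png

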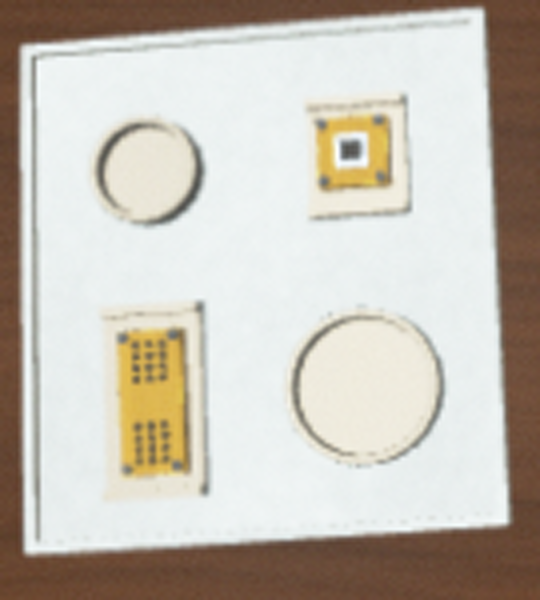

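Converted, 2 cm / 60 = 0.0333, 1.8 cm / 60 = 0.03.

Request:
step_arm:
  targets:
    - [-0.0017,0,0.0083,0,0,0,0.68]
    - [-0.0017,0,0.0217,0,0,0,0.68]
    - [-0.0017,0,0.03,0,0,0,0.68]
    - [-0.0017,0,0.0333,0,0,0,0.6]
    - [-0.0017,0,0.0333,0,0,0,0.5]
    - [-0.0017,0,0.0333,0,0,0,0.42]
    - [-0.0017,0,0.0333,0,0,0,0.37]
    - [-0.0017,0,0.0333,0,0,0,0.37]

```text
clock: 22.25
tool_pos: [0.4407, -0.1893, 0.037]
tcp_rot: [180.0, -0.0, 4.2]
contact_force: [0.2, 0.9, 0.7]
finger_gap: 0.451
finger_force: 60.2
```

Converted, -10.5 cm / 60 = -0.175, -9 cm / 60 = -0.15.

Request:
step_arm:
  targets:
    - [0,0,-0.0033,0,0,0,0.37]
    - [0,0,-0.0133,0,0,0,0.37]
    - [0,0,-0.0333,0,0,0,0.37]
    - [0,0,-0.0667,0,0,0,0.37]
    - [0,0,-0.1083,0,0,0,0.37]
    - [0,0,-0.15,0,0,0,0.37]
    - [0,0,-0.175,0,0,0,0.37]
    - [0,0,-0.175,0,0,0,0.37]

```text
clock: 23.25
tool_pos: [0.4412, -0.1896, 0.1431]
tcp_rot: [179.9, -0.1, 4.2]
contact_force: [-0.0, 0.5, -1.7]
finger_gap: 0.453
finger_force: 60.3
```

```bash
python3 go.py .5525 .3206 .13 4.2; python3 - <<'E'
from h import *
im,W=shot("top"); np.savez("t6.npz",im=im,W=W)
hsv=cv2.cvtColor(im,cv2.COLOR_RGB2HSV); Z=np.nan_to_num(W[...,2])
for n,(u0,u1,v0,v1) in dict(plate=(160,218,205,280),holder=(215,268,150,205)).items():
    b=np.zeros((400,640),bool); b[v0:v1,u0:u1]=1
    o=b&(hsv[...,1]>110)
    p=W[o]; h=cv2.convexHull(np.argwhere(o)[:,::-1].astype(np.int32)); mm=np.zeros((400,640),np.uint8); cv2.fillConvexPoly(mm,h,1)
    p=W[(mm>0)&(Z>.017)]
    r=cv2.minAreaRect(np.float32(p[:,:2]*1000)); print(n,len(p),np.round(r[0],1),np.round(r[1],1),round(r[2],1),(p.mean(0)*1000).round(1))
E
```

```text
t 23.25 shift cm [ 14.86 -50.07   1.25] turn [ 0.11 -0.13  0.03]
plate 657 [413.7 308.9] [92.1 56.5] 4.3 [415.9 305.9  21.7]
holder 292 [561.4 199.6] [38.7 39.3] 2.7 [560.9 198.6  22.5]
```

Holder measures centred to within 0.6 mm of its nest. Eyepiece is held; carrying it over.

Converted, -31.2 cm / 60 = -0.52, -26.6 cm / 60 = -0.4433.

Request:
step_arm:
  targets:
    - [0.005,-0.02,0,0,0,0,0.37]
    - [0.02,-0.0667,0,0,0,0,0.37]
    - [0.04,-0.1367,0,0,0,0,0.37]
    - [0.0633,-0.2133,0,0,0,0,0.37]
    - [0.0867,-0.29,0,0,0,0,0.37]
    - [0.1083,-0.3667,0,0,0,0,0.37]
    - [0.1317,-0.4433,0,0,0,0,0.37]
    - [0.155,-0.52,0,0,0,0,0.37]

```text
clock: 24.3
tool_pos: [0.5094, 0.1312, 0.1406]
tcp_rot: [-180.0, 0.1, 4.3]
contact_force: [0.8, -0.7, -1.1]
finger_gap: 0.453
finger_force: 60.4
```

```bash
python3 go.py .5525 .3206 .13 4.2
```

```text
t 24.3 shift cm [  5.71 -18.57   1.05] turn [-0.01  0.13  0.06]
```

Converted, -18.7 cm / 60 = -0.3117, 5.6 cm / 60 = 0.0933.

Request:
step_arm:
  targets:
    - [0.0217,-0.075,0.0017,0,0,0,0.37]
    - [0.0433,-0.1467,0.005,0,0,0,0.37]
    - [0.0633,-0.2117,0.0083,0,0,0,0.37]
    - [0.08,-0.265,0.0133,0,0,0,0.37]
    - [0.09,-0.2983,0.0167,0,0,0,0.37]
    - [0.0933,-0.3117,0.0167,0,0,0,0.37]
    - [0.0933,-0.3117,0.0167,0,0,0,0.37]
    - [0.0933,-0.3117,0.0167,0,0,0,0.37]

```text
clock: 25.3
tool_pos: [0.5523, 0.3186, 0.1318]
tcp_rot: [180.0, 0.0, 4.2]
contact_force: [1.0, 0.0, -0.5]
finger_gap: 0.456
finger_force: 60.4
```

```bash
python3 go.py .5525 .3206 .049 4.2
```

```text
t 25.3 shift cm [ 0.03 -0.2   8.28] turn [ 0.02  0.01 -0.03]
```

Converted, 7.6 cm / 60 = 0.1267, 7.3 cm / 60 = 0.1217.

Request:
step_arm:
  targets:
    - [0,-0.0033,0.0167,0,0,0,0.37]
    - [0,-0.0033,0.0417,0,0,0,0.37]
    - [0,-0.0033,0.075,0,0,0,0.37]
    - [0,-0.0033,0.1,0,0,0,0.37]
    - [0,-0.0033,0.1133,0,0,0,0.37]
    - [0,-0.0033,0.1217,0,0,0,0.37]
    - [0,-0.0033,0.1267,0,0,0,0.37]
    - [0,-0.0033,0.1267,0,0,0,0.37]

```text
clock: 26.3
tool_pos: [0.5524, 0.3216, 0.0561]
tcp_rot: [-180.0, -0.0, 4.2]
contact_force: [-0.5, 0.3, -0.4]
finger_gap: 0.452
finger_force: 60.4
```

```bash
python3 go.py .5525 .3206 .049 4.2
```

```text
t 26.3 shift cm [-0.    0.1   0.71] turn [-0.01 -0.03  0.03]
```

Converted, 0.7 cm / 60 = 0.0117, 0.65 cm / 60 = 0.0108.

Request:
step_arm:
  targets:
    - [0,0.0017,0.0033,0,0,0,0.37]
    - [0,0.0017,0.0067,0,0,0,0.37]
    - [0,0.0017,0.0083,0,0,0,0.37]
    - [0,0.0017,0.01,0,0,0,0.37]
    - [0,0.0017,0.0108,0,0,0,0.37]
    - [0,0.0017,0.0117,0,0,0,0.37]
    - [0,0.0017,0.0117,0,0,0,0.37]
    - [0,0.0017,0.0117,0,0,0,0.37]

```text
clock: 27.3
tool_pos: [0.5524, 0.3205, 0.049]
tcp_rot: [-180.0, -0.0, 4.2]
contact_force: [-1.6, -0.3, 2.2]
finger_gap: 0.451
finger_force: 60.4
```

Converted, -8 cm / 60 = -0.1333, -5 cm / 60 = -0.0833.

Request:
step_arm:
  targets:
    - [0,0,0,0,0,0,0.47]
    - [0,0,0,0,0,0,0.52]
    - [0,0,0,0,0,0,0.57]
    - [0,0,0,0,0,0,0.65]
    - [0,0,-0.0067,0,0,0,0.68]
    - [0,0,-0.0333,0,0,0,0.68]
    - [0,0,-0.0833,0,0,0,0.68]
    - [0,0,-0.1333,0,0,0,0.68]

```text
clock: 28.3
tool_pos: [0.5525, 0.3206, 0.1309]
tcp_rot: [-180.0, -0.1, 4.2]
contact_force: [-0.2, 0.3, 0.1]
finger_gap: 0.683
finger_force: 0.0
```

```bash
python3 go.py .5907 -.063 .12 4.2
```

```text
t 28.3 shift cm [ 0.98 38.53  1.08] turn [-0.02 -0.06  0.02]
```

Converted, 38.5 cm / 60 = 0.6417, 36.3 cm / 60 = 0.605.

Request:
step_arm:
  targets:
    - [0,0.0333,0,0,0,0,0.9]
    - [0.0017,0.1167,0,0,0,0,0.9]
    - [0.005,0.2167,0,0,0,0,0.9]
    - [0.0083,0.3167,0,0,0,0,0.9]
    - [0.0117,0.4167,0,0,0,0,0.9]
    - [0.015,0.5167,0.005,0,0,0,0.9]
    - [0.0167,0.605,0.0117,0,0,0,0.9]
    - [0.0167,0.6417,0.0167,0,0,0,0.9]

```text
clock: 29.3
tool_pos: [0.5899, -0.0659, 0.1182]
tcp_rot: [-180.0, 0.0, 4.0]
contact_force: [0.5, 0.4, -0.2]
finger_gap: 0.901
finger_force: 0.0
```

Converted, 6 cm / 60 = 0.1, 5.4 cm / 60 = 0.09.

Request:
step_arm:
  targets:
    - [0,0,0.0083,0,0,0,0.9]
    - [0,0,0.0333,0,0,0,0.9]
    - [0,0,0.0667,0,0,0,0.9]
    - [0,0,0.09,0,0,0,0.9]
    - [0,0,0.1,0,0,0,0.9]
    - [0,0,0.1,0,0,0,0.9]
    - [0,0,0.1,0,0,0,0.9]
    - [0,0,0.1,0,0,0,0.9]

```text
clock: 30.3
tool_pos: [0.5911, -0.063, 0.0596]
tcp_rot: [180.0, -0.1, 4.2]
contact_force: [0.8, 0.2, 0.6]
finger_gap: 0.903
finger_force: 0.0
```

```bash
python3 go.py .5907 -.063 .033 4.2
```

```text
t 30.3 shift cm [-0.05 -0.    2.66] turn [ 0.03 -0.08  0.02]
```

Converted, 2.6 cm / 60 = 0.0433, 2.4 cm / 60 = 0.04.

Request:
step_arm:
  targets:
    - [0,0,0.01,0,0,0,0.9]
    - [0,0,0.0283,0,0,0,0.9]
    - [0,0,0.04,0,0,0,0.9]
    - [0,0,0.0433,0,0,0,0.8]
    - [0,0,0.0433,0,0,0,0.7]
    - [0,0,0.0433,0,0,0,0.6]
    - [0,0,0.0433,0,0,0,0.55]
    - [0,0,0.0433,0,0,0,0.55]

```text
clock: 31.3
tool_pos: [0.5911, -0.0629, 0.0333]
tcp_rot: [180.0, -0.1, 4.2]
contact_force: [1.3, 0.3, 2.2]
finger_gap: 0.637
finger_force: 63.8
```

Converted, -9 cm / 60 = -0.15, -8 cm / 60 = -0.1333.

Request:
step_arm:
  targets:
    - [0,0,-0.0033,0,0,0,0.55]
    - [0,0,-0.0133,0,0,0,0.55]
    - [0,0,-0.0333,0,0,0,0.55]
    - [0,0,-0.0667,0,0,0,0.55]
    - [0,0,-0.1,0,0,0,0.55]
    - [0,0,-0.1333,0,0,0,0.55]
    - [0,0,-0.15,0,0,0,0.55]
    - [0,0,-0.15,0,0,0,0.55]

```text
clock: 32.3
tool_pos: [0.5912, -0.0629, 0.124]
tcp_rot: [180.0, -0.1, 4.2]
contact_force: [-0.1, -0.2, -2.5]
finger_gap: 0.636
finger_force: 63.7
```

```bash
python3 go.py .4315 .191 .115 4.2
```

```text
t 32.3 shift cm [-14.05 -26.5    0.85] turn [ 0.04 -0.11  0.03]
```

Held (about 2 N of weight). To the large cup.

Converted, -26.5 cm / 60 = -0.4417, -25.9 cm / 60 = -0.4317.

Request:
step_arm:
  targets:
    - [-0.0133,-0.025,0,0,0,0,0.55]
    - [-0.05,-0.0933,0,0,0,0,0.55]
    - [-0.0917,-0.1733,0,0,0,0,0.55]
    - [-0.1333,-0.2517,0,0,0,0,0.55]
    - [-0.175,-0.33,0,0,0,0,0.55]
    - [-0.21,-0.395,0.005,0,0,0,0.55]
    - [-0.2283,-0.4317,0.0117,0,0,0,0.55]
    - [-0.235,-0.4417,0.015,0,0,0,0.55]

```text
clock: 33.3
tool_pos: [0.4281, 0.1923, 0.1125]
tcp_rot: [180.0, 0.2, 4.4]
contact_force: [0.2, -0.9, -1.7]
finger_gap: 0.639
finger_force: 63.8
```

Converted, 6.1 cm / 60 = 0.1017, 5.8 cm / 60 = 0.0967.

Request:
step_arm:
  targets:
    - [0,0,0.0083,0,0,0,0.55]
    - [0,0,0.0333,0,0,0,0.55]
    - [0,0,0.0633,0,0,0,0.55]
    - [0,0,0.0867,0,0,0,0.55]
    - [0,0,0.0967,0,0,0,0.55]
    - [0,0,0.1017,0,0,0,0.55]
    - [0,0,0.1017,0,0,0,0.55]
    - [0,0,0.1017,0,0,0,0.55]

```text
clock: 34.3
tool_pos: [0.431, 0.1912, 0.0533]
tcp_rot: [-180.0, -0.1, 4.2]
contact_force: [0.6, -0.0, -2.4]
finger_gap: 0.628
finger_force: 63.8
```

```bash
python3 go.py .4315 .191 .0453 4.2
```

```text
t 34.3 shift cm [0.05 0.03 0.8 ] turn [-0.01 -0.07  0.03]
```

Converted, 0.8 cm / 60 = 0.0133, 0.75 cm / 60 = 0.0125.

Request:
step_arm:
  targets:
    - [0,0,0.005,0,0,0,0.55]
    - [0,0,0.0083,0,0,0,0.55]
    - [0,0,0.01,0,0,0,0.55]
    - [0,0,0.0117,0,0,0,0.55]
    - [0,0,0.0125,0,0,0,0.55]
    - [0,0,0.0133,0,0,0,0.55]
    - [0,0,0.0133,0,0,0,0.55]
    - [0,0,0.0133,0,0,0,0.55]

```text
clock: 35.3
tool_pos: [0.4305, 0.1912, 0.0453]
tcp_rot: [180.0, 0.0, 4.2]
contact_force: [-3.3, -0.6, 5.1]
finger_gap: 0.633
finger_force: 64.3
```

Converted, -8.5 cm / 60 = -0.1417, -5 cm / 60 = -0.0833.

Request:
step_arm:
  targets:
    - [0,0,0,0,0,0,0.67]
    - [0,0,0,0,0,0,0.73]
    - [0,0,0,0,0,0,0.79]
    - [0,0,0,0,0,0,0.85]
    - [0,0,-0.0067,0,0,0,0.85]
    - [0,0,-0.0333,0,0,0,0.85]
    - [0,0,-0.0833,0,0,0,0.85]
    - [0,0,-0.1417,0,0,0,0.85]

```text
clock: 36.3
tool_pos: [0.4303, 0.1911, 0.1314]
tcp_rot: [-180.0, -0.0, 4.2]
contact_force: [0.7, 0.3, 0.2]
finger_gap: 0.846
finger_force: 0.0
```

Converted, 30 cm / 60 = 0.5, 29 cm / 60 = 0.4833.

Request:
step_arm:
  targets:
    - [0,0.0167,-0.0167,0,0,0,0.65]
    - [0,0.0667,-0.05,0,0,0,0.65]
    - [0,0.15,-0.0667,0,0,0,0.65]
    - [0,0.25,-0.0667,0,0,0,0.65]
    - [0,0.35,-0.0667,0,0,0,0.65]
    - [0,0.4333,-0.0667,0,0,0,0.65]
    - [0,0.4833,-0.0667,0,0,0,0.65]
    - [0,0.5,-0.0667,0,0,0,0.65]

```text
clock: 37.3
tool_pos: [0.452, -0.1097, 0.1694]
tcp_rot: [-180.0, 0.0, 4.1]
contact_force: [-0.1, 0.7, 0.1]
finger_gap: 0.65
finger_force: 0.0
```

```bash
python3 - <<'E'
from h import *
im,W=shot("top"); hsv=cv2.cvtColor(im,cv2.COLOR_RGB2HSV); Z=np.nan_to_num(W[...,2])
for n,(u0,u1,v0,v1,zl) in dict(plate=(160,218,205,280,.017),eye=(165,210,160,205,.045),obj=(215,268,205,265,.04)).items():
    b=np.zeros((400,640),bool); b[v0:v1,u0:u1]=1
    o=b&(Z>zl)
    if n=="plate": o&=hsv[...,1]>110
    p=W[o]; r=cv2.minAreaRect(np.float32(p[:,:2]*1000)); print(n,len(p),np.round(r[0],1),np.round(r[1],1),round(r[2],1),(p.mean(0)*1000).round(1),np.percentile(p[:,2],95).round(4))
cv2.imwrite("pics/t7.png",cv2.resize(im[140:290,150:500],None,fx=2.28,fy=2.28,interpolation=cv2.INTER_CUBIC)[...,::-1])
E
python3 go.py .4219 .3084 .13 4.2
```

```text
plate 505 [421.2 306.2] [77.5 36.4] 4.2 [421.  306.1  22. ] 0.0244
eye 302 [551.8 319. ] [39.  37.7] 54.7 [550.8 316.9  60.2] 0.0638
obj 564 [431.1 189.6] [52.7 55.9] 0.4 [430.6 188.6  50.3] 0.053
t 37.35 shift cm [-4.000e-02 -4.192e+01  3.940e+00] turn [-0.    0.04 -0.11]
```

View pics/t7.png

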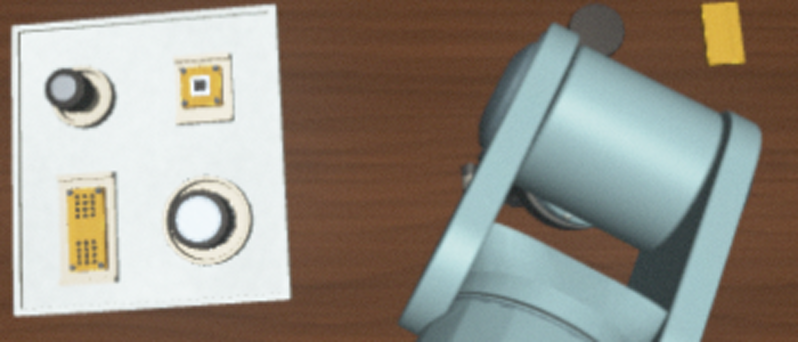

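Eyepiece and objective stand centred and upright: tops read 64 and 53 mm (62 and 50 mm nominal, camera reads about 2 mm high), centres within 1 mm. Only the plate is off, by about 2.6 mm in y and 1.4 mm in x. There is ample time, so I'll regrip and shift it.

Converted, -42 cm / 60 = -0.7, -38 cm / 60 = -0.6333.

Request:
step_arm:
  targets:
    - [0,-0.0333,0,0,0,0,0.65]
    - [0,-0.1333,0,0,0,0,0.65]
    - [0,-0.2333,0,0,0,0,0.65]
    - [0,-0.3333,0,0,0,0,0.65]
    - [0,-0.4333,0,0,0,0,0.65]
    - [0,-0.5333,0.0167,0,0,0,0.65]
    - [0,-0.6333,0.0417,0,0,0,0.65]
    - [0,-0.7,0.0667,0,0,0,0.65]

```text
clock: 38.35
tool_pos: [0.4198, 0.3139, 0.1292]
tcp_rot: [-180.0, 0.0, 4.4]
contact_force: [1.5, -0.5, 1.0]
finger_gap: 0.647
finger_force: 0.0
```

Converted, 7 cm / 60 = 0.1167, 6.5 cm / 60 = 0.1083.

Request:
step_arm:
  targets:
    - [0,0,0.0167,0,0,0,0.65]
    - [0,0,0.05,0,0,0,0.65]
    - [0,0,0.0833,0,0,0,0.65]
    - [0,0,0.1083,0,0,0,0.65]
    - [0,0,0.1167,0,0,0,0.65]
    - [0,0,0.1167,0,0,0,0.65]
    - [0,0,0.1167,0,0,0,0.65]
    - [0,0,0.1167,0,0,0,0.65]

```text
clock: 39.35
tool_pos: [0.4221, 0.311, 0.0605]
tcp_rot: [-180.0, -0.1, 4.2]
contact_force: [-0.1, 0.8, -0.2]
finger_gap: 0.648
finger_force: 0.0
```

```bash
python3 go.py .4219 .3084 .0345 4.2
```

```text
t 39.35 shift cm [-0.04  0.26  2.6 ] turn [-0.02 -0.07  0.03]
```

Converted, 2.55 cm / 60 = 0.0425, 2.4 cm / 60 = 0.04.

Request:
step_arm:
  targets:
    - [0,0.0042,0.0133,0,0,0,0.65]
    - [0,0.0042,0.03,0,0,0,0.65]
    - [0,0.0042,0.04,0,0,0,0.65]
    - [0,0.0042,0.0425,0,0,0,0.6]
    - [0,0.0042,0.0425,0,0,0,0.5]
    - [0,0.0042,0.0425,0,0,0,0.4]
    - [0,0.0042,0.0425,0,0,0,0.3]
    - [0,0.0042,0.0425,0,0,0,0.3]

```text
clock: 40.35
tool_pos: [0.4222, 0.3086, 0.0349]
tcp_rot: [-180.0, -0.0, 4.2]
contact_force: [-0.8, -0.5, 4.3]
finger_gap: 0.394
finger_force: 59.8
```

Converted, -0.5 cm / 60 = -0.0083, -0.25 cm / 60 = -0.0042.

Request:
step_arm:
  targets:
    - [0,0,-0.0033,0,0,0,0.3]
    - [0,0,-0.0083,0,0,0,0.3]
    - [0,0,-0.0083,0,0,0,0.3]
    - [0.0008,-0.0017,-0.0083,0,0,0,0.3]
    - [0.0017,-0.0033,-0.0083,0,0,0,0.3]
    - [0.0025,-0.0042,-0.0083,0,0,0,0.3]
    - [0.0025,-0.0042,-0.0083,0,0,0,0.3]
    - [0.0025,-0.0042,-0.0083,0,0,0,0.3]

```text
clock: 41.35
tool_pos: [0.4231, 0.3109, 0.0393]
tcp_rot: [180.0, 0.0, 4.2]
contact_force: [0.5, -0.4, -3.5]
finger_gap: 0.392
finger_force: 59.9
```

Converted, 0.5 cm / 60 = 0.0083, 0.45 cm / 60 = 0.0075.

Request:
step_arm:
  targets:
    - [0,0,0.0025,0,0,0,0.3]
    - [0,0,0.0042,0,0,0,0.3]
    - [0,0,0.0058,0,0,0,0.3]
    - [0,0,0.0067,0,0,0,0.3]
    - [0,0,0.0075,0,0,0,0.3]
    - [0,0,0.0083,0,0,0,0.3]
    - [0,0,0.0083,0,0,0,0.3]
    - [0,0,0.0083,0,0,0,0.3]

```text
clock: 42.35
tool_pos: [0.4232, 0.3109, 0.0348]
tcp_rot: [180.0, 0.0, 4.2]
contact_force: [-3.8, -1.5, 4.9]
finger_gap: 0.397
finger_force: 60.7
```

Request:
step_arm:
  targets:
    - [0,0,0,0,0,0,0.4]
    - [0,0,0,0,0,0,0.45]
    - [0,0,0,0,0,0,0.5]
    - [0,0,0,0,0,0,0.55]
    - [0,0,-0.005,0,0,0,0.6]
    - [0,0,-0.025,0,0,0,0.6]
    - [0,0,-0.0833,0,0,0,0.6]
    - [0,0,-0.1667,0,0,0,0.6]

```text
clock: 43.35
tool_pos: [0.4223, 0.3105, 0.135]
tcp_rot: [180.0, 0.1, 4.2]
contact_force: [0.6, 0.0, 0.9]
finger_gap: 0.604
finger_force: 0.0
```

Converted, 37 cm / 60 = 0.6167, 35 cm / 60 = 0.5833.

Request:
step_arm:
  targets:
    - [0,0.0333,-0.0167,0,0,0,0.6]
    - [0,0.1167,-0.0333,0,0,0,0.6]
    - [0,0.2,-0.05,0,0,0,0.6]
    - [0,0.3,-0.05,0,0,0,0.6]
    - [0,0.4,-0.05,0,0,0,0.6]
    - [0,0.5,-0.05,0,0,0,0.6]
    - [0,0.5833,-0.05,0,0,0,0.6]
    - [0,0.6167,-0.05,0,0,0,0.6]

```text
clock: 44.35
tool_pos: [0.4507, -0.0606, 0.1655]
tcp_rot: [179.9, -0.1, 4.0]
contact_force: [-0.9, 0.5, -0.2]
finger_gap: 0.599
finger_force: 0.0
```

Request:
step_arm:
  targets:
    - [0,0,0,0,0,0,0.6]
    - [0,0,0,0,0,0,0.6]
    - [0,0,0,0,0,0,0.6]
    - [0,0,0,0,0,0,0.6]
    - [0,0,0,0,0,0,0.6]
    - [0,0,0,0,0,0,0.6]
    - [0,0,0,0,0,0,0.6]
    - [0,0,0,0,0,0,0.6]

```text
clock: 45.35
tool_pos: [0.4504, -0.0581, 0.1643]
tcp_rot: [180.0, 0.0, 4.2]
contact_force: [-0.4, 1.4, -0.6]
finger_gap: 0.603
finger_force: 0.0
```

```bash
python3 - <<'E'
from h import *
im,W=shot("top"); hsv=cv2.cvtColor(im,cv2.COLOR_RGB2HSV); Z=np.nan_to_num(W[...,2])
for n,(u0,u1,v0,v1,zl) in dict(plate=(160,218,205,280,.017),holder=(215,268,150,205,.0185),eye=(165,210,160,205,.045),obj=(215,268,205,265,.04)).items():
    b=np.zeros((400,640),bool); b[v0:v1,u0:u1]=1
    o=b&(Z>zl)
    if n in("plate","holder"): o&=hsv[...,1]>110
    p=W[o]; r=cv2.minAreaRect(np.float32(p[:,:2]*1000)); print(n,len(p),np.round(r[0],1),np.round(r[1],1),round(r[2],1),np.percentile(p[:,2],[5,95]).round(4))
im2,_=shot("side")
cv2.imwrite("pics/f.png",np.hstack([cv2.resize(im[140:290,150:285],(400,444)),cv2.resize(im2[160:340,150:350],(400,444))])[...,::-1])
print(robot.get_obs()["tool_pos"])
E
```

```text
plate 508 [422.9 309. ] [77.8 35.7] 4.4 [0.0197 0.0244]
holder 179 [561.3 199.1] [38.1 39.1] 5.6 [0.02   0.0245]
eye 302 [551.8 318.6] [39.6 37.3] 63.0 [0.0503 0.0639]
obj 562 [431.1 190. ] [52.8 56.2] 0.2 [0.0475 0.0529]
[ 0.45040165 -0.05810434  0.16429762]
```

View pics/f.png

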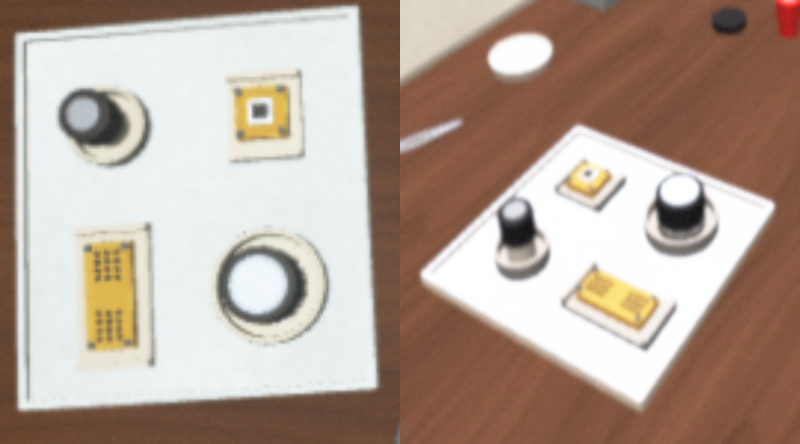

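All four are in their nests. Plate at (110,295) and holder at (262,113) lie flat and square; eyepiece at (90,113) and objective at (262,285) stand upright. Everything is within 1 mm of its nest centre, so I'm handing in.

```bash
python3 -c "from rig import robot; print(robot.hand_in())"
```

```text
the job is handed in; nothing more can be done
None
```

I put the sample plate, chip holder, eyepiece and objective in their nests, each within about 1 mm of its nest centre by the top camera, and handed the job in at about 45 s. I set the plate down about 3 mm off at first and regripped it to centre it. I never gripped the blank, the dust cap or the red look-alikes, though I did not re-measure them at the end.

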